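# Trip the tray latch of the dust box

## Task

Take the thin push rod (straight wooden handle, long thin steel shank) from the tool rack and push it down through the access hole in the lid of the grey dust box, to trip the hidden spring latch, until the tray springs fully out at the front. Then draw the rod out and hang it back upright in its free hole in the rack, seated on its collar.

Things in the scene. Friction and masses are not known exactly. Their poses are not given: they have to be found in the camera images.
- push_rod: Hand tool, 126 mm long, about 80 g, hanging upright in any one of the rack's three holes. From the tip up: steel shank 6 mm thick, 60 long; brass collar 42 wide, 6 thick; straight round wooden handle 22 thick, 60 long. Origin at the tip, z towards the handle. Not wanted beside it, same collars: one with a fat 27 mm shank and pear-shaped handle, one with a 20 mm long shank and round knob.
- access_hole (a point): Centre of the plain 24 mm hole in the 4 mm lid of the fixed grey dust box, on the lid's upper face, 90 mm above the table. Box 200 (x) x 170 (y) x 90 mm; axes are the box's: z up, -x its front; its centre lies 50 mm along +y. Yaw within 15 degrees. 30 mm down is the latch's flat 28 mm head, sprung. On the lid 13 to 22 mm high, 95 mm or more off: a shut black hose port and a loose loupe.
- dust_tray (a joint): Travel in m of the aluminium tray in the box's front: 0 latched, 0.06 sprung fully out along the box's -x. The latch head takes 3 N to start, trips 12 mm down (rod tip 42 mm below the lid's upper face, 4.5 N), ends at 65 mm, 7 N; the rod's collar meets the lid at 60 mm. Tripped, the tray springs out in about half a second and stays out; the latch rises as the rod is drawn out.
- tool_rack: Fixed open plywood rack 80 (x) x 260 (y) x 85 mm high, left or right of the dust box: a 10 mm board on two end legs with three 32 mm through holes at y = -80, 0, +80 mm, x = 0. Origin on the table under its centre, z up; yaw within 15 degrees. Tools hang by their collars, the push rod's tip then 25 mm above the table, not always centred in the hole; their handles reach up to 151 mm.
Not all that is in view belongs to the job. Leave any blue or turquoise look-alike of the push_rod alone.

How it is judged (in metres and radians):
On the way, in this order (a step that is already met when the one before it is completed fails the run):
1. the push rod's tip is in the access hole, at least 28 mm below the lid (z of push_rod in the frame of access_hole between -0.08 and -0.028 m and horizontal distance between push_rod and access_hole below 0.013 m and value of joint dust_tray below 0.03 m), for 0.05 s.
2. the tray has sprung out with the rod in the hole (value of joint dust_tray above 0.045 m and z of push_rod in the frame of access_hole below -0.005 m and horizontal distance between push_rod and access_hole below 0.02 m), for 0.1 s.
At the end, for the whole second after the job is handed in: The tray is out by more than 45 mm, and the push rod hangs at rest in a hole of the rack, upright within 10 degrees, its collar on the board (tip 15 to 33 mm above the table) (value of joint dust_tray above 0.045 m and z of push_rod in the frame of tool_rack between 0.015 and 0.033 m and x of push_rod in the frame of tool_rack between -0.022 and 0.022 m and y of push_rod in the frame of tool_rack between -0.105 and 0.105 m and angle between push_rod's own z axis and vertical below 0.18 rad and linear speed of push_rod below 0.03 m/s); the robot touches nothing.
It also fails if it takes over 58 s, if anything falls off the work surface, if the arm or the gripper's body presses on something with over 40 N, if the wrist force passes 120 N, or if a joint passes its speed limit or range.

## Robot

A 7-joint arm with a two-finger parallel gripper is mounted at the origin on the work surface. World frame = base frame: x ahead of the robot, y to its left, z up, the work surface at z = 0. Lengths are in m, angles in degrees, forces in N, time in s.
With the tool pointing down it reaches from about 0.425 to 0.875 m from the base axis. Payload 4.7 kg.
Tool frame: the origin (TCP) lies midway between the tips of the shut fingers; the grasp point (between the pads) lies 19 mm behind it; z points along the fingers, y is the line along which they close (so a half turn about z gives the same grasp; the last joint's range is limited). The gripper opens to 87 mm and grips with 3 to 60 N. Pads are 19 mm wide; open, the fingers measure 117 mm over their backs; the gripper's body (75 mm by 190 mm) begins 51 mm behind the grasp point.
Start: joints at [66.526, 18.392, -4.016, 83.108, 1.295, 78.541, -3.26], TCP at [0.267, -0.593, 0.223] pointing down, gripper open.
Joint ranges: [-163.93, 163.93], [-17.29, 119.83], [-79.2, 71.16], [3.27, 140.29], [-89.18, 269.18], [5.43, 117.66], [-154.24, 154.24]. Speed limits (degrees/s): [147.25, 147.25, 180, 180, 180, 180, 180].

## Interface

Orientations are given as a 3x3 rotation matrix whose columns are the frame's x, y, z axes.
In Python, from station import robot, cams gives the robot as it stands.
- The arm moves only by the tool step_arm, never from a script. Its argument "commands" is a list of rows, each an object with "claw": the closure, from 0 (fully open) to 1 (shut); "delta_pos": the shift along the tool's x, y, z in m, a list of three; "yaw": the turn about the tool's z in rad. A call has 1 to 8 rows; each row shifts and turns the commanded pose from where the row before left it, along the tool's axes as they then stand; what a row does not reach is not made up. A row lasts 1/12 s, in which the tool goes at most 41.7 mm and 7.16 degrees, less where a joint would pass 70% of its speed; a pose out of reach is approached as far as the arm can. A call is refused whole if a number of a shift passes 0.0417 or a number of a turn 0.125, either way. A call with a gripper value outside its range is refused whole. The fingers move at their own pace and stop on an object; "squeeze" is the grip in N (left out, the last holds). Time passes only in rows, so rows that do not move let the fingers close. It gives the time, the measured TCP pose, the force, the opening and the grip force at its end, in the units of the state.
- robot.read_state(): the state, without advancing time (a new reading comes with each control period).
- cams.read_camera(name): name is "scene" or "side" or "wrist"; returns (picture, depth): 400x640x3 uint8, red, green, blue; 400x640 float32, m along the optical axis (not along the pixel's ray), 0 where there is no reading.
- cams.get_calibration(name): a dict with "fx", "fy", "cx", "cy" (pixels), "k1" (the pictures are not rectified: a ray, as slopes to the right and down, at radius r is drawn at 1 + k1 r^2 times it, then the intrinsics apply), "rvec" (rotation vector, rad) and "tvec" (3), from world to camera coordinates, as OpenCV has them. Camera axes: x right, y down, z forward; pixel columns grow to the right and rows downward; lengths in m; the calibration is good to about 2 mm. A picture is of the moment at which its call begins: read the wrist's pose just before it. get_calibration takes no time and is no camera call; for the wrist camera it gives the pose at the moment of the call.
- robot.job_done(): hands the job in; it is judged then, once.
The state is a dict: "time": time; "joint_pos": joint angles; "qd": joint speeds; "joint_efforts": joint torques, N m; "eef_pos": TCP position; "tcp_rot": TCP orientation; "force": force on the tool from outside, world axes, zero at the start; "ft_torque": the same for the moment, N m; "finger_gap": finger opening in m; "gripper_force": force on a finger pad.
Only numpy, scipy, OpenCV 4.12 (cv2) and the standard library are available. Lean on these libraries where they do the work, as an engineer would, in place of code of your own. Each camera call takes 0.05 s, during which the arm holds its last target. There are 200 camera calls.

## Working session

There is one attempt and no reset: what is moved stays moved. The work goes in short steps, Python scripts to look and compute and a tool call to move; the robot and the scene stay as the last step left them, time stands still between calls to the robot, and variables do not carry over. Pictures are saved under pics/ and viewed, at most 10 in all, crops included, and the job is handed in when it is done.

Besides the shell and the picture viewer there is one more tool, called as name(argument=value, ...), one argument or row to a line, values as JSON. step_arm: Moves the arm, as the interface text tells. Its arguments: {"type":"object","properties":{"commands":{"type":"array"},"squeeze":{"type":"number"}},"required":["commands"]}

```bash
mkdir -p pics
cat > h.py <<'E'
import numpy as np, cv2
from station import robot, cams
def cal(n):
    c=cams.get_calibration(n); K=np.array([[c['fx'],0,c['cx']],[0,c['fy'],c['cy']],[0,0,1.]]); d=np.array([c['k1'],0,0,0,0.])
    R=cv2.Rodrigues(np.array(c['rvec'],float))[0]; t=np.array(c['tvec'],float).ravel(); return K,d,R,t
def rays(n,px,c=None):
    K,d,R,t=c or cal(n); u=cv2.undistortPoints(np.array(px,float).reshape(-1,1,2),K,d).reshape(-1,2)
    return -R.T@t, np.c_[u,np.ones(len(u))]@R   # unit depth dirs, world
def plane(n,px,z,c=None):
    o,D=rays(n,px,c); return o+D*((z-o[2])/D[:,2])[:,None]
def dep(n,px,depth,c=None):
    o,D=rays(n,px,c); px=np.array(px,int).reshape(-1,2); return o+D*depth[px[:,1],px[:,0]][:,None]
def proj(n,P,c=None):
    K,d,R,t=c or cal(n); return cv2.projectPoints(np.array(P,float).reshape(-1,3),cv2.Rodrigues(R)[0],t,K,d)[0].reshape(-1,2)
def save(n,im): cv2.imwrite('pics/'+n+'.png',im[:,:,::-1])
E
python3 - <<'E'
from h import *
ims=[]
for n in ('scene','side'):
    c=cal(n); im,d=cams.read_camera(n); save(n,im); np.savez('/tmp/'+n,im=im,d=d); print(n,-c[2].T@c[3],c[2][2])
s=robot.read_state(); print(s['time'],s['eef_pos'],s['tcp_rot'],s['force'],s['finger_gap'])
E
```

```text
scene [ 0.74628369 -0.29567404  0.63859573] [-0.35152029  0.43074595 -0.83119878]
side [0.27002285 0.50829649 0.74530176] [ 0.28552604 -0.6021847  -0.74555246]
0.1 [ 0.26703156 -0.59206718  0.22156278] [[ 9.11517289e-01  4.11260960e-01 -8.09668121e-04]
 [ 4.11261744e-01 -9.11515978e-01  1.54906102e-03]
 [-1.00957108e-04 -1.74498142e-03 -9.99998472e-01]] [-0.45300413  0.23133982 -0.25672476] 0.08686325659303641
```

View pics/scene.png

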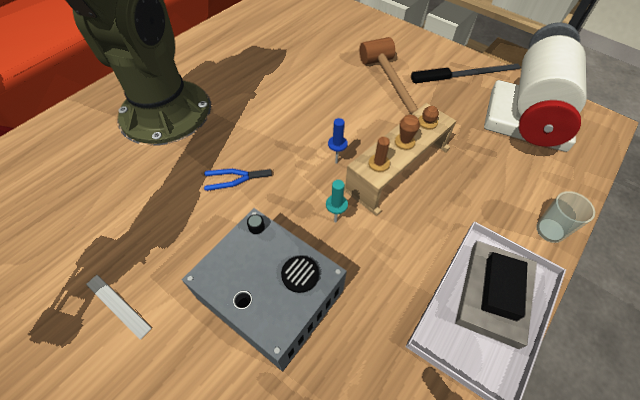

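View pics/side.png

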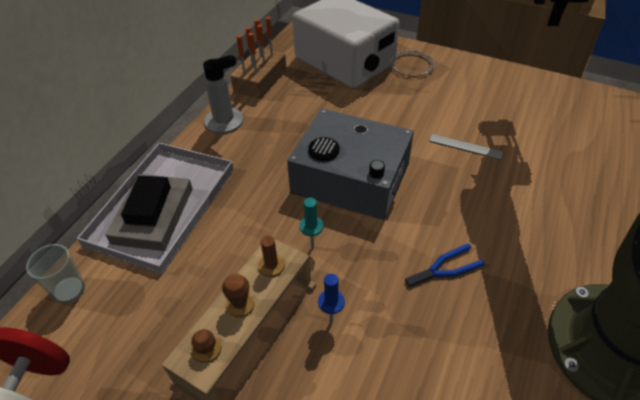

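Scene view: there are three brown-handled tools in the rack: a straight handle at (382,152), a pear at (409,130) and a round knob at (431,115). The turquoise (337,197) and blue (338,135) look-alikes stand off the rack. The straight brown handle at (382,152) fits push_rod; in the side view it is at (268,250). The access hole is at scene (242,300) and side (361,129), the loupe at scene (256,223) and the port at (300,272). I'll confirm in a crop and measure.

Run:
```python
from h import *
S=np.load('/tmp/scene.npz'); D=np.load('/tmp/side.npz')
a=cv2.resize(S['im'][90:220,300:470],None,fx=3,fy=3,interpolation=2); b=cv2.resize(S['im'][260:340,195:285],None,fx=4,fy=4,interpolation=2)
c=cv2.resize(D['im'][225:300,220:320],None,fx=4,fy=4,interpolation=2)
o=np.zeros((720,800,3),np.uint8); o[:390,:510]=a; o[395:715,:360]=b; o[395:695,390:790]=c; save('crop1',cv2.resize(o,(666,600)))
def ell(n,im,box,thr,z):
    x0,y0,x1,y1=box; g=cv2.cvtColor(im,cv2.COLOR_RGB2GRAY)[y0:y1,x0:x1]
    m=thr(im[y0:y1,x0:x1].astype(int),g).astype(np.uint8)
    cs=max(cv2.findContours(m,0,1)[0],key=cv2.contourArea); cs=cv2.convexHull(cs).reshape(-1,2)+[x0,y0]
    P=plane(n,cs,z)[:,:2]; (cx,cy),r=cv2.minEnclosingCircle(P.astype(np.float32)); print(n,z,'px',cs.min(0),cs.max(0),'circle',round(cx,4),round(cy,4),'d',round(2*r,4))
for n,im,bx in (('scene',S['im'],(225,285,260,315)),('side',D['im'],(348,118,374,138))):
    ell(n,im,bx,lambda c,g:(g<45)|(g>150),0.09)
# collars: brass ring top z=.091 ; handle top z=.151
for n,im,bx in (('scene',S['im'],(360,130,398,180)),('side',D['im'],(252,232,290,280))):
    x0,y0,x1,y1=bx; h=cv2.cvtColor(im[y0:y1,x0:x1],cv2.COLOR_RGB2HSV); print(n); 
    for y in range(0,y1-y0,4): print(' '.join('%3d/%3d/%3d'%tuple(h[y,x]) for x in range(0,x1-x0,5)))
d=S['d']; print('depth pts',dep('scene',[[383,140],[382,150],[409,120],[430,110],[360,190],[350,170]],d).round(3))
```

```text
scene 0.09 px [233 291] [251 308] circle 0.5388 -0.2246 d 0.0289
side 0.09 px [356 126] [365 131] circle 0.538 -0.2256 d 0.0194
scene
 16/118/197  16/120/189  16/120/182  16/121/175  15/119/176  16/121/190  16/117/190  18/ 99/201
 16/118/192  16/120/182  16/120/181  15/120/178  16/121/185  16/117/192  18/101/179  19/ 99/208
 16/121/187  16/120/187  15/120/178  16/120/179  12/161/149  12/159/165  18/101/181  18/130/177
 15/126/127  16/120/177  15/121/175  17/113/199  12/157/159  12/157/162  18/104/184  18/152/149
 16/119/178  16/120/177  17/113/196  18/ 99/200  12/157/ 94  12/159/ 90  19/ 95/222  18/100/191
 15/120/179  17/113/191  18/ 99/200  18/105/187  11/156/ 93  12/157/ 94  19/106/116  18/104/165
 17/113/176  18/ 98/202  19/ 98/206  15/141/112  12/157/ 94  12/158/ 87  18/107/122  19/ 98/215
 18/102/178  19/100/183  19/151/182  12/160/ 91  12/156/ 93  13/155/ 82  18/106/139  19/ 98/215
 19/ 99/196  19/101/189  18/154/180  11/164/ 92  12/157/ 91  17/156/111  18/112/164  19/ 96/222
 19/ 99/211  19/ 97/219  19/157/153  19/152/206  18/153/167  19/153/187  19/ 97/213  19/ 96/225
 19/ 9
[... 875 characters left out ...]
 17/110/160  17/123/126  12/163/ 39  11/161/ 38  17/162/120  18/114/141  17/108/146
 17/107/152  17/110/149  18/159/120  11/161/ 38  11/165/ 37  16/162/ 82  17/158/131  17/109/152
 17/107/152  17/113/144  17/160/121  11/161/ 38  11/157/ 39  16/164/ 81  18/161/127  17/107/134
 17/107/159  17/113/133  17/160/ 75  15/159/ 56  13/160/ 43  17/162/123  17/160/110  16/109/119
 17/107/155  17/110/132  17/162/ 66  18/163/ 72  17/165/ 88  18/161/127  17/115/109  17/108/125
 17/109/150  17/110/111  16/111/ 76  17/138/ 59  17/138/ 59  17/116/103  17/108/130  17/107/141
depth pts [[0.544 0.136 0.151]
 [0.551 0.126 0.137]
 [0.554 0.211 0.151]
 [0.562 0.289 0.127]
 [0.54  0.089 0.043]
 [0.509 0.092 0.078]]
```

View pics/crop1.png

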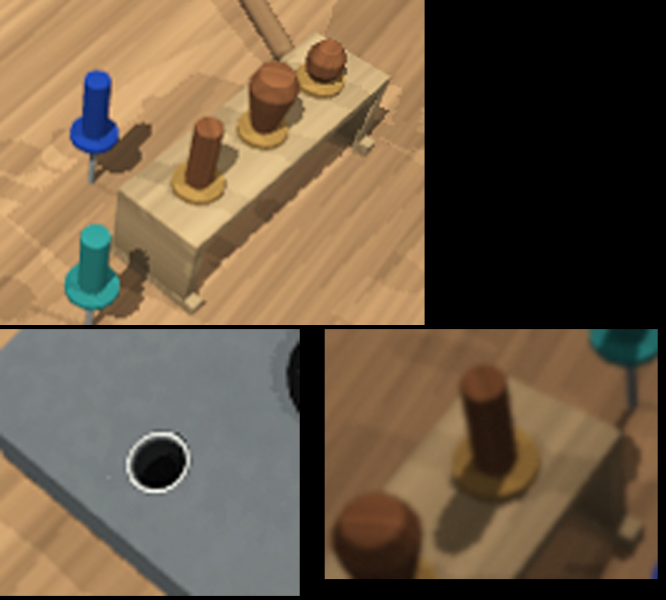

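The crop confirms it: a straight cylindrical brown handle with a brass collar, in the rack hole nearest the box. The hole is a black disc with a white rim. I'll refine the positions.

Run:
```python
from h import *
for n,bx in (('scene',(290,90,480,225)),('side',(150,190,350,400))):
    Z=np.load('/tmp/%s.npz'%n); d=Z['d']; im=Z['im']; x0,y0,x1,y1=bx
    yy,xx=np.mgrid[y0:y1,x0:x1]; px=np.c_[xx.ravel(),yy.ravel()]; P=dep(n,px,d); h=cv2.cvtColor(im,cv2.COLOR_RGB2HSV)[px[:,1],px[:,0]]
    P[d[px[:,1],px[:,0]]==0]=9
    top=(P[:,2]>.145)&(P[:,2]<.158)&(h[:,0]<15)
    for yr in ((.09,.17),): 
        q=P[top&(P[:,1]>yr[0])&(P[:,1]<yr[1])]; print(n,'top',len(q),q.mean(0).round(4),q.min(0).round(3),q.max(0).round(3))
    br=(h[:,0]<15)&(P[:,2]>.1)&(P[:,2]<.16)
    q=P[br&(P[:,1]<.17)]; print(' handle',len(q),q.mean(0).round(4))
    for nm,m in (('turq',(h[:,0]>80)&(h[:,0]<97)&(h[:,1]>120)),('blue',(h[:,0]>105)&(h[:,0]<125)&(h[:,1]>150))):
        q=P[m&(P[:,2]<1)]; print(' ',nm,len(q),np.median(q,0).round(3),q[:,2].max().round(3))
    b=(P[:,2]>.080)&(P[:,2]<.089)&(h[:,1]<125)&(P[:,0]<.65); q=P[b][:,:2].astype(np.float32); r=cv2.minAreaRect(q); print(' board',len(q),r,cv2.boxPoints(r).round(3).tolist())
# box lid
n='scene'; Z=np.load('/tmp/scene.npz'); yy,xx=np.mgrid[200:375,170:360]; px=np.c_[xx.ravel(),yy.ravel()]; P=dep(n,px,Z['d']); q=P[(P[:,2]>.084)&(P[:,2]<.097)]; r=cv2.minAreaRect(q[:,:2].astype(np.float32)); print('lid',r,q[:,2].mean())
print('tray?',cal('wrist')[2],-cal('wrist')[2].T@cal('wrist')[3])
```

```text
scene top 100 [0.5474 0.1324 0.1506] [0.537 0.124 0.145] [0.557 0.144 0.154]
 handle 287 [0.5468 0.1294 0.1325]
  turq 482 [0.537 0.014 0.08 ] 0.129
  blue 387 [0.444 0.135 0.085] 0.128
 board 2357 ((0.5256814360618591, 0.22098015248775482), (0.26174554228782654, 0.13849462568759918), 84.50726318359375) [[0.4440000057220459, 0.09700000286102295], [0.5820000171661377, 0.08399999886751175], [0.6069999933242798, 0.3449999988079071], [0.4690000116825104, 0.3580000102519989]]
side top 157 [0.5432 0.1364 0.1502] [0.534 0.123 0.145] [0.554 0.146 0.153]
 handle 374 [0.5408 0.1396 0.1343]
  turq 556 [0.527 0.027 0.083] 0.129
  blue 640 [0.434 0.15  0.081] 0.13
 board 6022 ((0.5487295389175415, 0.18517549335956573), (0.3252275586128235, 0.08229640871286392), 84.23246002197266) [[0.4909999966621399, 0.02800000086426735], [0.5730000138282776, 0.01899999938905239], [0.6060000061988831, 0.34299999475479126], [0.5239999890327454, 0.35100001096725464]]
lid ((0.5340262055397034, -0.12099103629589081), (0.2023528516292572, 0.2787308394908905), 2.6481757164001465) 0.09137637145628476
tray? [[ 4.11478006e-01 -9.11419180e-01 -9.63285843e-04]
 [-8.83082607e-01 -3.98945958e-01  2.46996420e-01]
 [-2.25501574e-01 -1.00782933e-01 -9.69015914e-01]] [ 0.32852612 -0.5650593   0.383884  ]
```

step_arm(
  commands=[
    {"claw": 0.3, "delta_pos": [0, 0, -0.005], "yaw": -0.125},
    {"claw": 0.3, "delta_pos": [0, 0, -0.005], "yaw": -0.125},
    {"claw": 0.3, "delta_pos": [0, 0, -0.005], "yaw": -0.125},
    {"claw": 0.3, "delta_pos": [0, 0, -0.005], "yaw": -0.125},
    {"claw": 0.3, "delta_pos": [0, 0, -0.005], "yaw": -0.125},
    {"claw": 0.3, "delta_pos": [0, 0, -0.005], "yaw": -0.125},
    {"claw": 0.3, "delta_pos": [0, 0, -0.005], "yaw": -0.125},
    {"claw": 0.3, "delta_pos": [0, 0, 0], "yaw": -0.04},
  ],
  squeeze=30,
)

```text
time: 0.77
eef_pos: [0.2673, -0.5927, 0.2582]
tcp_rot: [[0.225, 0.974, 0.0], [0.974, -0.225, -0.001], [-0.001, 0.0, -1.0]]
force: [0.8, 0.5, -0.3]
finger_gap: 0.0612
gripper_force: 0.0
```

```bash
cat >> h.py <<'E'
def go(t,az=None):
    s=robot.read_state(); p=np.array(s['eef_pos']); R=np.array(s['tcp_rot'])
    a=np.degrees(np.arctan2(R[1,0],R[0,0]))
    print('t %.2f'%s['time'],'tcp',p.round(4),'azx %.2f'%a,'tilt',R[:,2].round(4),'gap %.4f'%s['finger_gap'],'gf',s['gripper_force'],'F',np.round(s['force'],1),'q',np.round(s['joint_pos'],0))
    if t is not None: print('tool delta',(R.T@(np.array(t)-p)).round(4), '' if az is None else 'yaw %.4f'%-np.radians(az-a))
E
python3 -c "
from h import *
go([.538,-.225,.24],84.2)"
```

```text
t 0.77 tcp [ 0.2673 -0.5927  0.2582] azx 77.03 tilt [ 3.e-04 -7.e-04 -1.e+00] gap 0.0612 gf 0.0 F [ 0.8  0.5 -0.3] q [ 72.  18. -11.  80.   3.  82.  48.]
tool delta [0.4191 0.1812 0.018 ] yaw -0.1252
```

step_arm(
  commands=[
    {"claw": 0.3, "delta_pos": [0, 0, 0], "yaw": -0.125},
    {"claw": 0.3, "delta_pos": [0.033, 0.0193, 0], "yaw": 0},
    {"claw": 0.3, "delta_pos": [0.033, 0.0193, 0], "yaw": 0},
    {"claw": 0.3, "delta_pos": [0.033, 0.0193, 0], "yaw": 0},
    {"claw": 0.3, "delta_pos": [0.033, 0.0193, 0], "yaw": 0},
    {"claw": 0.3, "delta_pos": [0.033, 0.0193, 0], "yaw": 0},
    {"claw": 0.3, "delta_pos": [0.033, 0.0193, 0], "yaw": 0},
    {"claw": 0.3, "delta_pos": [0.033, 0.0193, 0], "yaw": 0},
  ],
)

```text
time: 1.43
eef_pos: [0.4268, -0.3755, 0.2572]
tcp_rot: [[0.107, 0.994, -0.001], [0.994, -0.107, 0.0], [0.0, -0.001, -1.0]]
force: [0.8, -0.8, -0.1]
finger_gap: 0.061
gripper_force: 0.0
```

step_arm(
  commands=[
    {"claw": 0.3, "delta_pos": [0.033, 0.0193, 0], "yaw": 0},
    {"claw": 0.3, "delta_pos": [0.033, 0.0193, 0], "yaw": 0},
    {"claw": 0.3, "delta_pos": [0.033, 0.0193, 0], "yaw": 0},
    {"claw": 0.3, "delta_pos": [0.033, 0.0193, 0], "yaw": 0},
    {"claw": 0.3, "delta_pos": [0.03, 0.0193, 0], "yaw": 0},
    {"claw": 0.3, "delta_pos": [0, 0, 0], "yaw": 0},
    {"claw": 0.3, "delta_pos": [0, 0, 0], "yaw": 0},
  ],
)

```text
time: 2.02
eef_pos: [0.5407, -0.2234, 0.2571]
tcp_rot: [[0.101, 0.995, -0.0], [0.995, -0.101, 0.001], [0.001, -0.0, -1.0]]
force: [-0.5, -0.7, 0.1]
finger_gap: 0.0608
gripper_force: 0.0
```

```bash
python3 -c "
from h import *
go([.545,.1345,.25],84.2)
c=cal('wrist'); im,d=cams.read_camera('wrist'); save('w1',im); np.savez('/tmp/w1',im=im,d=d,R=c[2],t=c[3])
print(proj('wrist',[.538,-.225,.09],c))"
```

```text
t 2.02 tcp [ 0.5407 -0.2234  0.2571] azx 84.21 tilt [-4.0e-04  1.1e-03 -1.0e+00] gap 0.0608 gf 0.0 F [-0.5 -0.7  0.1] q [ 45.  12. -29.  89.   6.  81.  10.]
tool delta [ 0.3565 -0.0318  0.0075] yaw 0.0001
[[318.49536665 187.14271918]]
```

View pics/w1.png

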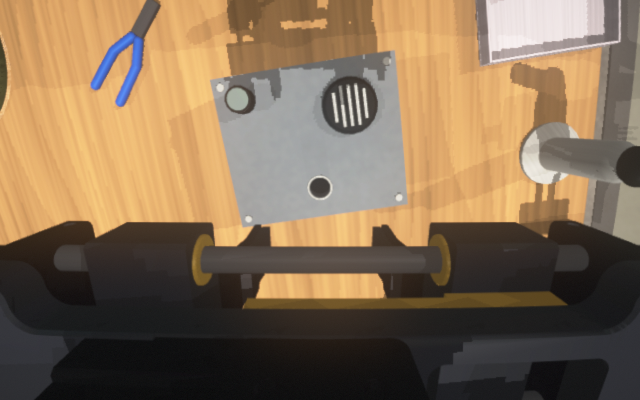

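The wrist view shows the hole at (320,188), where I predicted it at (318.5,187). I'll refine it with the ellipse and move towards the rod.

step_arm(
  commands=[
    {"claw": 0.3, "delta_pos": [0.037, -0.004, 0], "yaw": 0},
    {"claw": 0.3, "delta_pos": [0.037, -0.004, 0], "yaw": 0},
    {"claw": 0.3, "delta_pos": [0.037, -0.004, 0], "yaw": 0},
    {"claw": 0.3, "delta_pos": [0.037, -0.004, 0], "yaw": 0},
    {"claw": 0.3, "delta_pos": [0.037, -0.004, 0], "yaw": 0},
    {"claw": 0.3, "delta_pos": [0.037, -0.004, 0], "yaw": 0},
    {"claw": 0.3, "delta_pos": [0.037, -0.004, 0], "yaw": 0},
    {"claw": 0.3, "delta_pos": [0.037, -0.004, 0], "yaw": 0},
  ],
)

```text
time: 2.73
eef_pos: [0.5391, 0.0703, 0.2575]
tcp_rot: [[0.111, 0.994, 0.0], [0.994, -0.111, -0.002], [-0.002, 0.0, -1.0]]
force: [1.3, 0.4, -0.3]
finger_gap: 0.061
gripper_force: 0.0
```

step_arm(
  commands=[
    {"claw": 0.3, "delta_pos": [0, 0, 0], "yaw": 0},
    {"claw": 0.3, "delta_pos": [0, 0, 0], "yaw": 0},
  ],
)

```text
time: 2.9
eef_pos: [0.5389, 0.072, 0.2575]
tcp_rot: [[0.104, 0.995, -0.0], [0.995, -0.104, -0.001], [-0.001, 0.0, -1.0]]
force: [0.6, -0.0, -0.2]
finger_gap: 0.061
gripper_force: 0.0
```

Run:
```python
from h import *
W=np.load('/tmp/w1.npz'); c0=cal('wrist'); c=(c0[0],c0[1],W['R'],W['t'])
g=cv2.cvtColor(W['im'],cv2.COLOR_RGB2GRAY)[165:210,295:345]
m=((g<70)).astype(np.uint8); k=max(cv2.findContours(m,0,1)[0],key=cv2.contourArea).reshape(-1,2)+[295,165]
P=plane('wrist',k,.09,c)[:,:2].astype(np.float32); print('hole',cv2.minEnclosingCircle(P),cv2.fitEllipse(P))
# white rim
m=((g>150)).astype(np.uint8); k=max(cv2.findContours(m,0,1)[0],key=cv2.contourArea).reshape(-1,2)+[295,165]
P=plane('wrist',k,.09,c)[:,:2].astype(np.float32); print('rim',len(k),cv2.minEnclosingCircle(P))
go([.545,.1345,.25],84.2)
c=cal('wrist'); im,d=cams.read_camera('wrist'); save('w2',im); np.savez('/tmp/w2',im=im,d=d,R=c[2],t=c[3])
print(proj('wrist',[[.545,.1345,.151],[.545,.1345,.091]],c))
```

```text
hole ((0.5393779873847961, -0.22443777322769165), 0.010287057608366013) ((0.5394117832183838, -0.22385260462760925), (0.0167903620749712, 0.0199925247579813), 85.4393539428711)
rim 186 ((0.5390393733978271, -0.22604452073574066), 0.038800787180662155)
t 2.90 tcp [0.5389 0.072  0.2575] azx 84.01 tilt [-0.e+00 -5.e-04 -1.e+00] gap 0.0610 gf 0.0 F [ 0.6 -0.  -0.2] q [ 27.   7. -41.  94.   5.  80. -20.]
tool delta [ 0.0628 -0.0005  0.0075] yaw -0.0033
[[320.00457504 130.8476925 ]
 [320.11826838 129.98179638]]
```

View pics/w2.png

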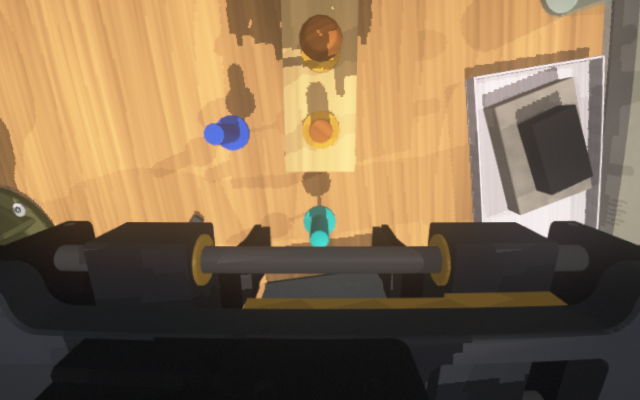

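The straight rod top is at (321,131), matching the predicted (320,131). The turquoise look-alike at (319,225) and the blue one at (230,133) are clear of it. I'll move over the rod and descend.

step_arm(
  commands=[
    {"claw": 0.3, "delta_pos": [0.0315, 0, 0], "yaw": 0},
    {"claw": 0.3, "delta_pos": [0.0313, 0, 0], "yaw": 0},
    {"claw": 0.3, "delta_pos": [0, 0, 0], "yaw": 0},
    {"claw": 0.3, "delta_pos": [0, 0, 0], "yaw": 0},
    {"claw": 0.3, "delta_pos": [0, 0, 0.03], "yaw": 0},
    {"claw": 0.3, "delta_pos": [0, 0, 0.03], "yaw": 0},
    {"claw": 0.3, "delta_pos": [0, 0, 0.0], "yaw": 0},
    {"claw": 0.3, "delta_pos": [0, 0, 0.0], "yaw": 0},
  ],
)

```text
time: 3.62
eef_pos: [0.5455, 0.1302, 0.1963]
tcp_rot: [[0.111, 0.994, -0.004], [0.994, -0.111, -0.002], [-0.002, -0.003, -1.0]]
force: [0.3, 0.2, 0.4]
finger_gap: 0.061
gripper_force: 0.0
```

```bash
python3 -c "
from h import *
go([.5453,.1345,.1],84.2)"
```

```text
t 3.62 tcp [0.5455 0.1302 0.1963] azx 83.63 tilt [-0.0036 -0.0017 -1.    ] gap 0.0610 gf 0.0 F [0.3 0.2 0.4] q [ 22.  13. -43.  97.   9.  74. -29.]
tool delta [ 0.0044 -0.0003  0.0963] yaw -0.0099
```

step_arm(
  commands=[
    {"claw": 0.3, "delta_pos": [0.0044, 0, 0.02], "yaw": -0.01},
    {"claw": 0.3, "delta_pos": [0, 0, 0.026], "yaw": 0},
    {"claw": 0.3, "delta_pos": [0, 0, 0.025], "yaw": 0},
    {"claw": 0.3, "delta_pos": [0, 0, 0.025], "yaw": 0},
    {"claw": 0.3, "delta_pos": [0, 0, 0], "yaw": 0},
    {"claw": 0.3, "delta_pos": [0, 0, 0], "yaw": 0},
    {"claw": 0.3, "delta_pos": [0, 0, 0], "yaw": 0},
  ],
)

```text
time: 4.2
eef_pos: [0.5484, 0.1378, 0.104]
tcp_rot: [[0.098, 0.995, 0.003], [0.995, -0.098, 0.0], [0.001, 0.003, -1.0]]
force: [-0.6, -0.3, 0.4]
finger_gap: 0.061
gripper_force: 0.0
```

```bash
python3 -c "
from h import *
go([.5453,.1345,.1],84.2)"
```

```text
t 4.20 tcp [0.5484 0.1378 0.104 ] azx 84.37 tilt [ 3.4e-03  4.0e-04 -1.0e+00] gap 0.0610 gf 0.0 F [-0.6 -0.3  0.4] q [ 19.  18. -42. 103.  13.  64. -33.]
tool delta [-0.0036 -0.0027  0.004 ] yaw 0.0030
```

step_arm(
  commands=[
    {"claw": 0.3, "delta_pos": [-0.0036, -0.0027, 0.003], "yaw": 0},
    {"claw": 0.3, "delta_pos": [0, 0, 0], "yaw": 0},
    {"claw": 0.3, "delta_pos": [0, 0, 0], "yaw": 0},
  ],
)

```text
time: 4.45
eef_pos: [0.544, 0.1343, 0.0996]
tcp_rot: [[0.097, 0.995, 0.002], [0.995, -0.097, -0.0], [-0.0, 0.002, -1.0]]
force: [-0.5, 0.9, -0.3]
finger_gap: 0.0609
gripper_force: 0.0
```

```bash
python3 -c "
from h import *
go([.5453,.1345,.1],84.2)
for i in range(3):
    cams.read_camera('wrist'); go(None)"
```

```text
t 4.45 tcp [0.544  0.1343 0.0996] azx 84.41 tilt [ 1.7e-03 -4.0e-04 -1.0e+00] gap 0.0609 gf 0.0 F [-0.5  0.9 -0.3] q [ 20.  18. -42. 103.  13.  64. -32.]
tool delta [ 0.0003  0.0013 -0.0003] yaw 0.0037
t 4.50 tcp [0.5439 0.1345 0.0994] azx 84.42 tilt [ 1.4e-03 -3.0e-04 -1.0e+00] gap 0.0607 gf 0.0 F [-0.5  1.2  0.7] q [ 20.  18. -42. 103.  13.  64. -32.]
t 4.55 tcp [0.5438 0.1347 0.0993] azx 84.43 tilt [ 1.2e-03 -1.0e-04 -1.0e+00] gap 0.0608 gf 0.0 F [0.8 0.6 0.6] q [ 20.  18. -42. 103.  13.  64. -32.]
t 4.60 tcp [0.5437 0.1347 0.0991] azx 84.44 tilt [ 9.e-04 -1.e-04 -1.e+00] gap 0.0610 gf 0.0 F [0.1 0.3 0.2] q [ 20.  18. -42. 103.  13.  64. -32.]
```

step_arm(
  commands=[
    {"claw": 1, "delta_pos": [0, 0.0012, 0], "yaw": 0},
    {"claw": 1, "delta_pos": [0, 0, 0], "yaw": 0},
    {"claw": 1, "delta_pos": [0, 0, 0], "yaw": 0},
    {"claw": 1, "delta_pos": [0, 0, 0], "yaw": 0},
    {"claw": 1, "delta_pos": [0, 0, 0], "yaw": 0},
    {"claw": 1, "delta_pos": [0, 0, 0], "yaw": 0},
    {"claw": 1, "delta_pos": [0, 0, 0], "yaw": 0},
    {"claw": 1, "delta_pos": [0, 0, 0], "yaw": 0},
  ],
  squeeze=35,
)

```text
time: 5.27
eef_pos: [0.5446, 0.1346, 0.0985]
tcp_rot: [[0.097, 0.995, -0.0], [0.995, -0.097, -0.0], [-0.0, -0.0, -1.0]]
force: [0.5, 0.4, -0.1]
finger_gap: 0.0211
gripper_force: 35.0
```

```bash
python3 -c "
from h import *
go(None)"
```

```text
t 5.27 tcp [0.5446 0.1346 0.0985] azx 84.45 tilt [-0.e+00 -1.e-04 -1.e+00] gap 0.0211 gf 34.99985404196195 F [ 0.5  0.4 -0.1] q [ 20.  18. -42. 103.  13.  64. -32.]
```

step_arm(
  commands=[
    {"claw": 1, "delta_pos": [0, 0, -0.01], "yaw": 0},
    {"claw": 1, "delta_pos": [0, 0, -0.025], "yaw": 0},
    {"claw": 1, "delta_pos": [0, 0, -0.025], "yaw": 0},
    {"claw": 1, "delta_pos": [0, 0, -0.025], "yaw": 0},
    {"claw": 1, "delta_pos": [0, 0, -0.025], "yaw": 0},
    {"claw": 1, "delta_pos": [0, 0, -0.025], "yaw": 0},
    {"claw": 1, "delta_pos": [0, 0, 0], "yaw": 0},
    {"claw": 1, "delta_pos": [0, 0, 0], "yaw": 0},
  ],
)

```text
time: 5.93
eef_pos: [0.5455, 0.1351, 0.2356]
tcp_rot: [[0.097, 0.995, 0.004], [0.995, -0.097, 0.0], [0.001, 0.004, -1.0]]
force: [-0.9, -0.4, -1.4]
finger_gap: 0.0214
gripper_force: 35.0
```

```bash
python3 -c "
from h import *
go([.539,-.2243,.235])
for n in ('scene','side'):
    im,d=cams.read_camera(n); np.savez('/tmp/l_'+n,im=im,d=d); save('l_'+n,im)
    p=proj(n,[.5446,.1346,.15]).astype(int)[0]; print(n,p)
    x,y=max(p[0]-75,0),max(p[1]-75,0); cr=cv2.resize(im[y:y+150,x:x+150],(400,400)); 
    o=cr if n=='scene' else np.hstack([o,cr])
save('lift',o)
"
```

```text
t 5.93 tcp [0.5455 0.1351 0.2356] azx 84.45 tilt [ 3.6e-03  2.0e-04 -1.0e+00] gap 0.0214 gf 34.99988683965057 F [-0.9 -0.4 -1.4] q [ 22.  11. -44.  94.   8.  78. -28.]
tool delta [-0.3583  0.0283  0.0005] 
scene [382 140]
side [267 240]
```

View pics/lift.png

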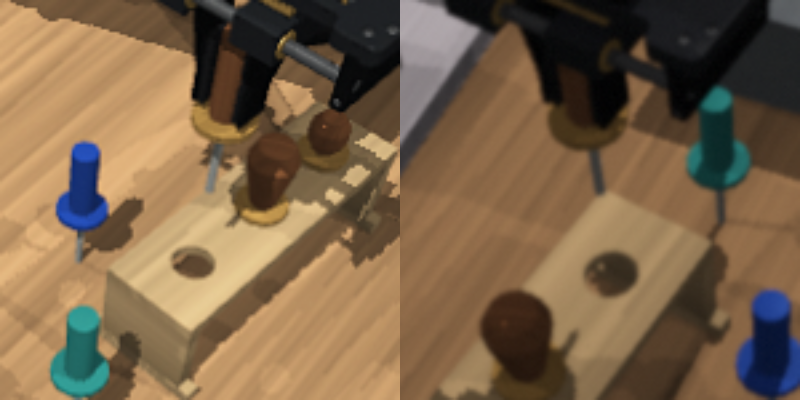

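The rod is held upright with its shank hanging clear, and the rack hole is empty at scene crop (193,262) and side crop (210,273). The tips are at (210,190) and (200,193). I'll triangulate these before the carry.

```bash
python3 -c "
from h import *
S,D=[379.4,163.2],[270.8,267.4]
print('rackhole',plane('scene',S,.085),plane('side',D,.085))
def tri(a,b):
    o1,d1=rays('scene',a);o2,d2=rays('side',b);d1=d1[0];d2=d2[0]
    s=np.linalg.lstsq(np.c_[d1,-d2],o2-o1,rcond=None)[0]; p,q=o1+s[0]*d1,o2+s[1]*d2; return (p+q)/2,np.linalg.norm(p-q)
print('tip',tri([385.8,136.3],[267,237.4]))
go([.539,-.2243,.235])"
```

```text
rackhole [[0.54626686 0.1380852  0.085     ]] [[0.54366412 0.13735225 0.085     ]]
tip (array([0.54517241, 0.13665702, 0.16054345]), np.float64(0.004975247258374605))
t 6.03 tcp [0.5441 0.1344 0.233 ] azx 84.45 tilt [-1.e-03 -5.e-04 -1.e+00] gap 0.0212 gf 34.999908248428255 F [-0.8 -0.1 -0.9] q [ 22.  11. -44.  94.   8.  78. -28.]
tool delta [-0.3575  0.0296 -0.0018]
```

step_arm(
  commands=[
    {"claw": 1, "delta_pos": [-0.02, 0.002, 0], "yaw": 0},
    {"claw": 1, "delta_pos": [-0.036, 0.0028, 0], "yaw": 0},
    {"claw": 1, "delta_pos": [-0.036, 0.0028, 0], "yaw": 0},
    {"claw": 1, "delta_pos": [-0.036, 0.0028, 0], "yaw": 0},
    {"claw": 1, "delta_pos": [-0.036, 0.0028, 0], "yaw": 0},
    {"claw": 1, "delta_pos": [-0.036, 0.0028, 0], "yaw": 0},
    {"claw": 1, "delta_pos": [-0.036, 0.0028, 0], "yaw": 0},
    {"claw": 1, "delta_pos": [-0.036, 0.0028, 0], "yaw": 0},
  ],
)

```text
time: 6.7
eef_pos: [0.5385, -0.1398, 0.2321]
tcp_rot: [[0.097, 0.995, -0.003], [0.995, -0.097, 0.001], [0.0, -0.003, -1.0]]
force: [1.4, -0.3, -0.4]
finger_gap: 0.021
gripper_force: 35.0
```

step_arm(
  commands=[
    {"claw": 1, "delta_pos": [-0.036, 0.003, 0], "yaw": 0},
    {"claw": 1, "delta_pos": [-0.036, 0.003, 0], "yaw": 0},
    {"claw": 1, "delta_pos": [-0.014, 0.001, 0], "yaw": 0},
    {"claw": 1, "delta_pos": [0, 0, 0], "yaw": 0},
    {"claw": 1, "delta_pos": [0, 0, 0], "yaw": 0},
    {"claw": 1, "delta_pos": [0, 0, 0], "yaw": 0},
  ],
)

```text
time: 7.2
eef_pos: [0.5384, -0.2224, 0.2326]
tcp_rot: [[0.095, 0.995, -0.001], [0.995, -0.095, 0.002], [0.002, -0.001, -1.0]]
force: [-0.2, -0.1, -0.5]
finger_gap: 0.021
gripper_force: 35.0
```

```bash
python3 -c "
from h import *
go([.539,-.2243,.19])"
```

```text
t 7.20 tcp [ 0.5384 -0.2224  0.2326] azx 84.56 tilt [-0.0013  0.002  -1.    ] gap 0.0210 gf 35.000114149879664 F [-0.2 -0.1 -0.5] q [ 45.  12. -29.  91.   6.  78.  10.]
tool delta [-0.0019  0.0008  0.0426]
```

step_arm(
  commands=[
    {"claw": 1, "delta_pos": [-0.0019, 0.0008, 0.02], "yaw": 0},
    {"claw": 1, "delta_pos": [0, 0, 0.03], "yaw": 0},
    {"claw": 1, "delta_pos": [0, 0, 0], "yaw": 0},
    {"claw": 1, "delta_pos": [0, 0, 0], "yaw": 0},
    {"claw": 1, "delta_pos": [0, 0, 0], "yaw": 0},
  ],
)

```text
time: 7.62
eef_pos: [0.5398, -0.2252, 0.1848]
tcp_rot: [[0.095, 0.995, 0.001], [0.995, -0.095, -0.0], [-0.0, 0.001, -1.0]]
force: [0.2, -0.1, -0.6]
finger_gap: 0.0214
gripper_force: 35.0
```

```bash
python3 -c "
from h import *
go([.539,-.2243,.1435])
for n in ('scene','side'):
    im,d=cams.read_camera(n); p=proj(n,[.539,-.2243,.1]).astype(int)[0]; 
    x,y=max(p[0]-50,0),max(p[1]-50,0); cr=cv2.resize(im[y:y+100,x:x+100],(400,400)); 
    o=cr if n=='scene' else np.hstack([o,cr])
save('pre',o)
"
```

```text
t 7.62 tcp [ 0.5398 -0.2252  0.1848] azx 84.56 tilt [ 1.e-03 -2.e-04 -1.e+00] gap 0.0214 gf 34.9999369145371 F [ 0.2 -0.1 -0.6] q [ 45.  14. -29.  95.   7.  73.   9.]
tool delta [ 0.0009 -0.0009  0.0413]
```

View pics/pre.png

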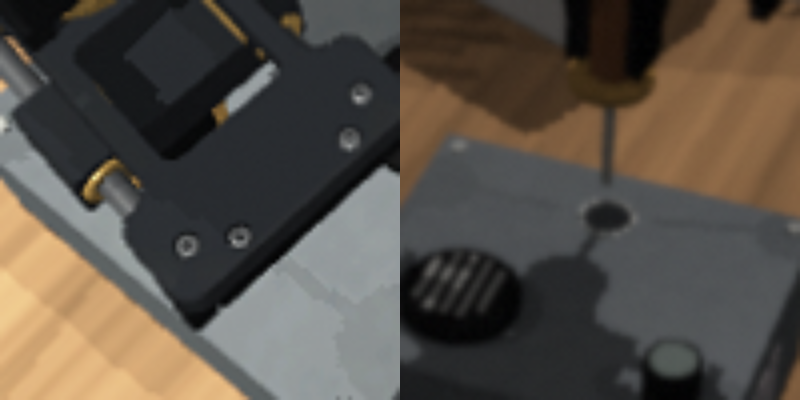

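In the side view the tip, at crop (606,183), is right above the hole at (607,216). I'll insert to about 20 mm below the lid.

step_arm(
  commands=[
    {"claw": 1, "delta_pos": [0.0005, -0.0005, 0.012], "yaw": 0},
    {"claw": 1, "delta_pos": [0, 0, 0.012], "yaw": 0},
    {"claw": 1, "delta_pos": [0, 0, 0.012], "yaw": 0},
    {"claw": 1, "delta_pos": [0, 0, 0.006], "yaw": 0},
    {"claw": 1, "delta_pos": [0, 0, 0], "yaw": 0},
    {"claw": 1, "delta_pos": [0, 0, 0], "yaw": 0},
  ],
)

```text
time: 8.22
eef_pos: [0.5381, -0.2258, 0.1407]
tcp_rot: [[0.097, 0.995, -0.001], [0.995, -0.097, 0.001], [0.001, -0.001, -1.0]]
force: [-0.4, -0.1, -1.1]
finger_gap: 0.0216
gripper_force: 35.0
```

```bash
python3 -c "
from h import *
go([.539,-.2243,.111])"
```

```text
t 8.22 tcp [ 0.5381 -0.2258  0.1407] azx 84.44 tilt [-1.4e-03  8.0e-04 -1.0e+00] gap 0.0216 gf 34.99977117637172 F [-0.4 -0.1 -1.1] q [ 45.  16. -29.  98.   8.  68.   8.]
tool delta [0.0015 0.0007 0.0297]
```

No contact at 23 mm depth. Next is the push: slowly to 30–35 mm first, then to 52 mm.

step_arm(
  commands=[
    {"claw": 1, "delta_pos": [0.001, 0.0005, 0.005], "yaw": 0},
    {"claw": 1, "delta_pos": [0, 0, 0.004], "yaw": 0},
    {"claw": 1, "delta_pos": [0, 0, 0.002], "yaw": 0},
    {"claw": 1, "delta_pos": [0, 0, 0.003], "yaw": 0},
    {"claw": 1, "delta_pos": [0, 0, 0.004], "yaw": 0},
    {"claw": 1, "delta_pos": [0, 0, 0.004], "yaw": 0},
    {"claw": 1, "delta_pos": [0, 0, 0.004], "yaw": 0},
    {"claw": 1, "delta_pos": [0, 0, 0.004], "yaw": 0},
  ],
)

```text
time: 8.88
eef_pos: [0.5399, -0.225, 0.1116]
tcp_rot: [[0.097, 0.995, 0.002], [0.995, -0.097, -0.0], [-0.0, 0.002, -1.0]]
force: [1.5, 0.2, 4.5]
finger_gap: 0.0211
gripper_force: 35.0
```

step_arm(
  commands=[
    {"claw": 1, "delta_pos": [0, 0, 0], "yaw": 0},
    {"claw": 1, "delta_pos": [0, 0, 0], "yaw": 0},
    {"claw": 1, "delta_pos": [0, 0, 0], "yaw": 0},
    {"claw": 1, "delta_pos": [0, 0, 0], "yaw": 0},
    {"claw": 1, "delta_pos": [0, 0, 0], "yaw": 0},
    {"claw": 1, "delta_pos": [0, 0, 0], "yaw": 0},
    {"claw": 1, "delta_pos": [0, 0, 0], "yaw": 0},
    {"claw": 1, "delta_pos": [0, 0, 0], "yaw": 0},
  ],
)

```text
time: 9.55
eef_pos: [0.5396, -0.225, 0.1118]
tcp_rot: [[0.097, 0.995, 0.001], [0.995, -0.097, -0.0], [-0.0, 0.001, -1.0]]
force: [1.9, 0.3, 4.6]
finger_gap: 0.0212
gripper_force: 35.0
```

```bash
python3 -c "
from h import *
go([.539,-.2243,.111])
im,d=cams.read_camera('scene'); im2,d=cams.read_camera('side'); save('push',np.hstack([im[180:380,100:400],im2[70:270,270:570]]))"
```

```text
t 9.55 tcp [ 0.5396 -0.225   0.1118] azx 84.45 tilt [ 1.e-03 -4.e-04 -1.e+00] gap 0.0212 gf 35.001011862186715 F [1.9 0.3 4.6] q [ 45.  17. -29. 100.   9.  65.   8.]
tool delta [ 0.0007 -0.0007  0.0008]
```

View pics/push.png

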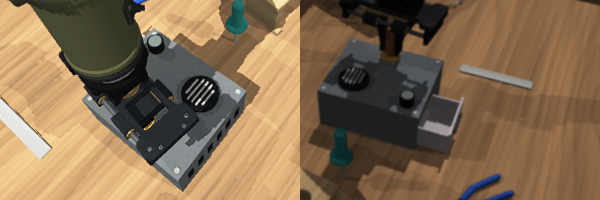

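The tray is out in the side view, at crop (440,120). I'll check its travel and then withdraw.

Run:
```python
from h import *
im,d=cams.read_camera('side')
yy,xx=np.mgrid[130:225,370:440]; px=np.c_[xx.ravel(),yy.ravel()]; P=dep('side',px,d)
lid=P[(abs(P[:,2]-.09)<.004)]; tr=P[(P[:,2]>.02)&(P[:,2]<.075)]
u=np.array([np.cos(np.radians(-6)),np.sin(np.radians(-6))])
for a in (-8,-4,0,4,8):
    u=np.array([np.cos(np.radians(a)),np.sin(np.radians(a))]); print(a,'lid front',np.percentile(lid[:,:2]@u,1).round(4),'tray front',np.percentile(tr[:,:2]@u,1).round(4))
```

```text
-8 lid front 0.4453 tray front 0.3837
-4 lid front 0.4409 tray front 0.3785
0 lid front 0.434 tray front 0.3693
4 lid front 0.422 tray front 0.3578
8 lid front 0.4024 tray front 0.3442
```

step_arm(
  commands=[
    {"claw": 1, "delta_pos": [0, 0, -0.01], "yaw": 0},
    {"claw": 1, "delta_pos": [0, 0, -0.015], "yaw": 0},
    {"claw": 1, "delta_pos": [0, 0, -0.015], "yaw": 0},
    {"claw": 1, "delta_pos": [0, 0, -0.015], "yaw": 0},
    {"claw": 1, "delta_pos": [0, 0, -0.015], "yaw": 0},
    {"claw": 1, "delta_pos": [0, 0, -0.025], "yaw": 0},
    {"claw": 1, "delta_pos": [0, 0, -0.03], "yaw": 0},
    {"claw": 1, "delta_pos": [0, 0, 0], "yaw": 0},
  ],
)

```text
time: 10.37
eef_pos: [0.5399, -0.2255, 0.2415]
tcp_rot: [[0.097, 0.995, 0.003], [0.995, -0.097, -0.003], [-0.002, 0.003, -1.0]]
force: [1.0, 0.6, 0.1]
finger_gap: 0.0211
gripper_force: 35.0
```

```bash
python3 -c "
from h import *
go([.545,.136,.236],84.2)"
```

```text
t 10.37 tcp [ 0.5399 -0.2255  0.2415] azx 84.42 tilt [ 0.0032 -0.0026 -1.    ] gap 0.0211 gf 34.999825292034075 F [1.  0.6 0.1] q [ 46.  12. -29.  91.   6.  79.  10.]
tool delta [ 0.3603 -0.0301  0.0045] yaw 0.0038
```

The tray is out by about 60 mm. I'll carry the rod back to the rack.

step_arm(
  commands=[
    {"claw": 1, "delta_pos": [0.02, -0.002, 0], "yaw": 0},
    {"claw": 1, "delta_pos": [0.036, -0.003, 0], "yaw": 0},
    {"claw": 1, "delta_pos": [0.036, -0.003, 0], "yaw": 0},
    {"claw": 1, "delta_pos": [0.036, -0.003, 0], "yaw": 0},
    {"claw": 1, "delta_pos": [0.036, -0.003, 0], "yaw": 0},
    {"claw": 1, "delta_pos": [0.036, -0.003, 0], "yaw": 0},
    {"claw": 1, "delta_pos": [0.036, -0.003, 0], "yaw": 0},
    {"claw": 1, "delta_pos": [0.036, -0.003, 0], "yaw": 0},
  ],
)

```text
time: 11.03
eef_pos: [0.5403, 0.0488, 0.2352]
tcp_rot: [[0.097, 0.995, -0.005], [0.995, -0.097, -0.002], [-0.002, -0.005, -1.0]]
force: [1.1, 0.8, -1.0]
finger_gap: 0.0212
gripper_force: 35.0
```

step_arm(
  commands=[
    {"claw": 1, "delta_pos": [0.036, -0.003, 0], "yaw": 0},
    {"claw": 1, "delta_pos": [0.036, -0.003, 0], "yaw": 0},
    {"claw": 1, "delta_pos": [0.015, -0.001, 0], "yaw": 0},
    {"claw": 1, "delta_pos": [0, 0, 0], "yaw": 0},
    {"claw": 1, "delta_pos": [0, 0, 0], "yaw": 0},
    {"claw": 1, "delta_pos": [0, 0, 0], "yaw": 0},
    {"claw": 1, "delta_pos": [0, 0, 0], "yaw": 0},
  ],
)

```text
time: 11.62
eef_pos: [0.5439, 0.1328, 0.2358]
tcp_rot: [[0.1, 0.995, -0.002], [0.995, -0.1, -0.002], [-0.002, -0.002, -1.0]]
force: [0.2, -0.0, -0.8]
finger_gap: 0.0212
gripper_force: 35.0
```

```bash
python3 -c "
from h import *
go([.545,.136,.19],84.2)"
```

```text
t 11.62 tcp [0.5439 0.1328 0.2358] azx 84.26 tilt [-0.0018 -0.0016 -1.    ] gap 0.0212 gf 34.99966992298141 F [ 0.2 -0.  -0.8] q [ 22.  11. -44.  94.   8.  79. -28.]
tool delta [0.0034 0.0009 0.0458] yaw 0.0011
```

step_arm(
  commands=[
    {"claw": 1, "delta_pos": [0.003, 0.0005, 0.02], "yaw": 0},
    {"claw": 1, "delta_pos": [0, 0, 0.02], "yaw": 0},
    {"claw": 1, "delta_pos": [0, 0, 0.015], "yaw": 0},
    {"claw": 1, "delta_pos": [0, 0, 0], "yaw": 0},
    {"claw": 1, "delta_pos": [0, 0, 0], "yaw": 0},
    {"claw": 1, "delta_pos": [0, 0, 0], "yaw": 0},
    {"claw": 1, "delta_pos": [0, 0, 0], "yaw": 0},
  ],
)

```text
time: 12.2
eef_pos: [0.5458, 0.1379, 0.1829]
tcp_rot: [[0.098, 0.995, 0.002], [0.995, -0.098, 0.0], [0.0, 0.002, -1.0]]
force: [0.2, 0.3, -1.0]
finger_gap: 0.0211
gripper_force: 35.0
```

```bash
python3 -c "
from h import *
go([.545,.136,.112],84.2)
for n in ('scene','side'):
    im,d=cams.read_camera(n); p=proj(n,[.545,.136,.09]).astype(int)[0]; 
    x,y=max(p[0]-50,0),max(p[1]-50,0); cr=cv2.resize(im[y:y+100,x:x+100],(400,400)); 
    o=cr if n=='scene' else np.hstack([o,cr])
save('back',o)
"
```

```text
t 12.20 tcp [0.5458 0.1379 0.1829] azx 84.39 tilt [ 2.e-03  1.e-04 -1.e+00] gap 0.0211 gf 34.999832559842616 F [ 0.2  0.3 -1. ] q [ 21.  13. -44.  98.  10.  73. -30.]
tool delta [-0.002  -0.0007  0.0709] yaw 0.0033
```

View pics/back.png

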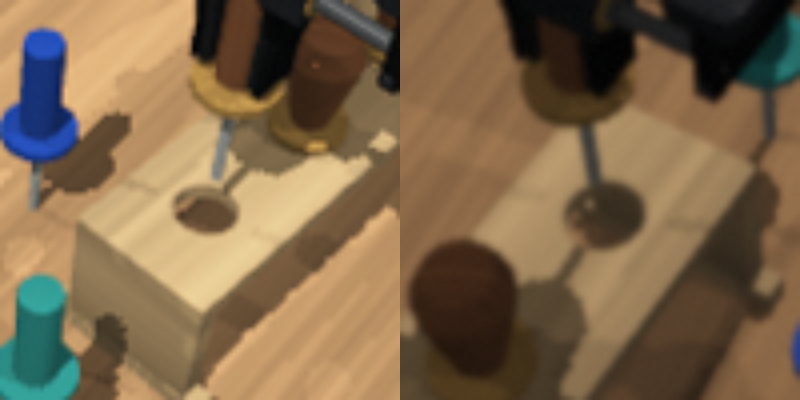

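The tip's extension lands on the hole centre in both views: scene crop (210,208) against (206,209), and side crop (600,213) against (604,215). I'll lower the rod.

step_arm(
  commands=[
    {"claw": 1, "delta_pos": [-0.001, -0.0003, 0.015], "yaw": 0},
    {"claw": 1, "delta_pos": [0, 0, 0.02], "yaw": 0},
    {"claw": 1, "delta_pos": [0, 0, 0.02], "yaw": 0},
    {"claw": 1, "delta_pos": [0, 0, 0.02], "yaw": 0},
    {"claw": 1, "delta_pos": [0, 0, 0.004], "yaw": 0},
    {"claw": 1, "delta_pos": [0, 0, 0], "yaw": 0},
    {"claw": 1, "delta_pos": [0, 0, 0], "yaw": 0},
    {"claw": 1, "delta_pos": [0, 0, 0], "yaw": 0},
  ],
)

```text
time: 12.97
eef_pos: [0.5456, 0.1377, 0.1042]
tcp_rot: [[0.097, 0.995, 0.003], [0.995, -0.097, 0.0], [0.001, 0.003, -1.0]]
force: [-0.2, 0.4, -0.5]
finger_gap: 0.0213
gripper_force: 35.0
```

```bash
python3 -c "
from h import *
go([.545,.136,.0985],84.2)"
```

```text
t 12.97 tcp [0.5456 0.1377 0.1042] azx 84.45 tilt [ 2.6e-03  4.0e-04 -1.0e+00] gap 0.0213 gf 34.99991359887645 F [-0.2  0.4 -0.5] q [ 20.  18. -43. 103.  13.  64. -33.]
tool delta [-0.0017 -0.0005  0.0057] yaw 0.0043
```

step_arm(
  commands=[
    {"claw": 1, "delta_pos": [-0.001, 0, 0.001], "yaw": 0},
    {"claw": 1, "delta_pos": [0, 0, 0.001], "yaw": 0},
    {"claw": 1, "delta_pos": [0, 0, 0], "yaw": 0},
    {"claw": 1, "delta_pos": [0, 0, 0], "yaw": 0},
    {"claw": 1, "delta_pos": [0, 0, 0], "yaw": 0},
  ],
)

```text
time: 13.38
eef_pos: [0.5445, 0.1362, 0.1007]
tcp_rot: [[0.097, 0.995, 0.0], [0.995, -0.097, -0.0], [-0.0, 0.0, -1.0]]
force: [-0.4, -0.2, 0.3]
finger_gap: 0.0211
gripper_force: 35.0
```

```bash
python3 -c "
from h import *
go([.545,.136,.0985],84.2)"
```

```text
t 13.38 tcp [0.5445 0.1362 0.1007] azx 84.44 tilt [ 3.e-04 -1.e-04 -1.e+00] gap 0.0211 gf 34.99979889951646 F [-0.4 -0.2  0.3] q [ 20.  18. -42. 103.  13.  64. -33.]
tool delta [-0.0002  0.0005  0.0022] yaw 0.0042
```

step_arm(
  commands=[
    {"claw": 1, "delta_pos": [0, 0, 0.001], "yaw": 0},
    {"claw": 1, "delta_pos": [0, 0, 0.0005], "yaw": 0},
    {"claw": 1, "delta_pos": [0, 0, 0], "yaw": 0},
    {"claw": 1, "delta_pos": [0, 0, 0], "yaw": 0},
    {"claw": 1, "delta_pos": [0, 0, 0], "yaw": 0},
  ],
)

```text
time: 13.8
eef_pos: [0.5444, 0.1363, 0.099]
tcp_rot: [[0.097, 0.995, -0.0], [0.995, -0.097, -0.0], [-0.0, -0.0, -1.0]]
force: [-0.1, -0.6, 0.9]
finger_gap: 0.021
gripper_force: 35.0
```

```bash
python3 -c "
from h import *
go([.545,.136,.0985],84.2)"
```

```text
t 13.80 tcp [0.5444 0.1363 0.099 ] azx 84.44 tilt [-1.e-04 -0.e+00 -1.e+00] gap 0.0210 gf 34.99985687434673 F [-0.1 -0.6  0.9] q [ 20.  18. -42. 103.  13.  64. -33.]
tool delta [-0.0002  0.0006  0.0005] yaw 0.0042
```

The collar has reached the board. I'll release and lift.

step_arm(
  commands=[
    {"claw": 0.6, "delta_pos": [0, 0, 0], "yaw": 0},
    {"claw": 0.4, "delta_pos": [0, 0, 0], "yaw": 0},
    {"claw": 0.3, "delta_pos": [0, 0, 0], "yaw": 0},
    {"claw": 0.3, "delta_pos": [0, 0, 0], "yaw": 0},
    {"claw": 0.3, "delta_pos": [0, 0, 0], "yaw": 0},
    {"claw": 0.3, "delta_pos": [0, 0, 0], "yaw": 0},
  ],
)

```text
time: 14.3
eef_pos: [0.5445, 0.1362, 0.0991]
tcp_rot: [[0.097, 0.995, 0.0], [0.995, -0.097, -0.0], [-0.0, 0.0, -1.0]]
force: [0.0, -0.5, 0.5]
finger_gap: 0.0536
gripper_force: 0.0
```

step_arm(
  commands=[
    {"claw": 0.3, "delta_pos": [0, 0, -0.01], "yaw": 0},
    {"claw": 0.3, "delta_pos": [0, 0, -0.02], "yaw": 0},
    {"claw": 0.3, "delta_pos": [0, 0, -0.03], "yaw": 0},
    {"claw": 0.3, "delta_pos": [0, 0, -0.03], "yaw": 0},
    {"claw": 0.3, "delta_pos": [0, 0, -0.03], "yaw": 0},
    {"claw": 0.3, "delta_pos": [0, 0, -0.03], "yaw": 0},
    {"claw": 0.3, "delta_pos": [0, 0, 0], "yaw": 0},
    {"claw": 0.3, "delta_pos": [0, 0, 0], "yaw": 0},
  ],
)

```text
time: 14.97
eef_pos: [0.5455, 0.1369, 0.2517]
tcp_rot: [[0.097, 0.995, 0.005], [0.995, -0.097, 0.0], [0.001, 0.005, -1.0]]
force: [-0.1, -0.8, 0.2]
finger_gap: 0.0605
gripper_force: 0.0
```

```bash
python3 -c "
from h import *
go(None)
for n in ('scene','side'):
    im,d=cams.read_camera(n); p=proj(n,[.5,.0,.09]).astype(int)[0]; 
    x,y=max(p[0]-125,0),max(p[1]-125,0); cr=cv2.resize(im[y:y+250,x:x+250],(400,400)); 
    o=cr if n=='scene' else np.hstack([o,cr])
save('end',o)
"
```

```text
t 14.97 tcp [0.5455 0.1369 0.2517] azx 84.45 tilt [ 4.6e-03  3.0e-04 -1.0e+00] gap 0.0605 gf 0.0 F [-0.1 -0.8  0.2] q [ 22.  11. -44.  92.   7.  80. -28.]
```

View pics/end.png

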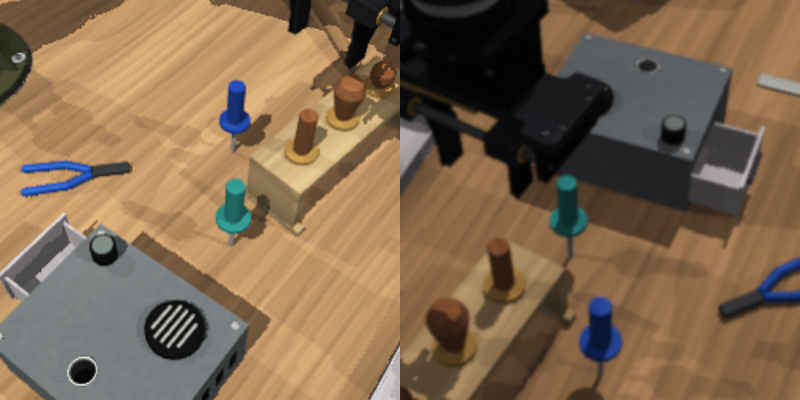

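The rod hangs upright on its collar in the rack at scene crop (304,140). The tray is out at (45,255), and the gripper is clear of everything. I'm handing in.

```bash
python3 -c "
from station import robot
print(robot.job_done())"
```

```text
the job is handed in; nothing more can be done
None
```

The job is handed in after about 15 s of robot time: the tray sprung out about 60 mm, and the push rod is back upright in its rack hole on its collar, with the gripper clear (no verdict was returned).

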